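# Take the coating rod out of its spring clips and lay it in the V-block

## Task

Roll the steel coating rod sideways out of its two spring clips along the rails until it drops into the rack's catch trough, and let go of it there. Then pick it up by one of its smooth ends, lift it clear and lower it gently (do not drop it) into the V-block, so that it settles against both faces with its ends sticking out about equally at both sides. Leave the jar, the tape core and the spatula where they are.

Things in the scene. Friction and masses are not known exactly. Their poses are not given: they have to be found in the camera images.
- rack: Low rack fixed to the table: two spring clips, two rails, catch trough. Origin on the table below the stored rod's centre; x = level way out of the clips, y = along the stored rod, z up. Grey base plate 8 mm thick, x -35 to 20 mm for all its 236 mm length, on to x = 120 mm only within y = +-62 mm: the rod's ends hang free over the table in the trough.
- rails (a point): Top of the rails under the stored rod's centre, axes as the rack. Aluminium rails 16 mm wide centred at y = +-46 mm, free between y = +-38 mm down to the base plate 32 mm below. Heights over the table: flat 40 mm from x = -16 to 64 mm, sloping down 30 degrees to 30 mm at x = 82, then 45 degrees up to 52 mm at x = 104, posts behind to x = 115 mm, no higher. The dip is the trough.
- clip_l (a point): Spring clip at rack y = +100 mm, 24 mm wide, x = -22 to 18 mm, top 92 mm above the table; this point is on the stored rod's axis. Fixed back and fixed stop above: the rod cannot go back or straight up. Sprung front jaw, hinged at x = 4, height 86 mm, swings out and up (toe to about x = 30 mm) when the rod is pushed along +x with 2 to 4 N per clip, then shuts behind it.
- clip_r (a point): The same spring clip at rack y = -100 mm. Between the clips nothing stands above, behind or in front of the stored rod but the rails below it. The two jaws move separately, so a rod pushed at one point can skew, one end out before the other; guided closely at its middle (a finger on each side) it comes out square.
- trough (a point): Point on the rack: centre of the rod when it lies at rest in the catch trough (80 mm along the rack's x from the stored place, 42 mm above the table). Its axes are those of the rack.
- rod: Straight steel coating rod, 20 mm diameter, 240 mm long, about 0.24 kg, the middle 120 mm finely wound with dark wire turns, the last 60 mm at each end smooth. Origin at its centre, y axis along its length; it starts held in the clips with its axis 50 mm above the table. It rolls, so its x and z axes turn.
- vblock: Aluminium V-block fixed to the table, 80 mm wide (its x), 120 mm long (its y, along the groove), 54 mm high. Origin at the centre of its underside, z up. The 90 degree groove has its bottom line at x = 0, z = 24 mm and its upper edges at x = +-30 mm, z = 54 mm. The groove is too narrow for fingers beside the rod; the seated rod sticks out 60 mm beyond each end of the block.
- vseat (a point): Point on the V-block: centre of the rod when it is seated and centred, 38 mm above the table. Its axes are those of the V-block.
- jar: Bystander: closed grey ink jar, 64 mm diameter, 85 mm high, origin at the centre of its underside.
- tape: Bystander: cardboard tape core lying flat, 84 mm outer diameter, 24 mm high, origin at the centre of its underside.
- spatula: Bystander: ink spatula with wooden handle, 200 mm long, lying flat along its x axis.

How it is judged (in metres and radians):
On the way, in this order (a step that is already met when the one before it is completed fails the run):
1. The rod has been rolled out of the clips and lies in the catch trough, let go (distance between rod and trough below 0.015 m and angle between the y axis of rod and the y axis of rack, either way round below 0.12 rad and contact force between the fingers and rod below 0.1 N and linear speed of rod below 0.05 m/s), for 0.2 s.
2. The rod has been taken by one smooth end and lifted clear (height (world z) of rod above 0.065 m and contact force between the fingers and rod above 1 N and (y of the grasp point in the frame of rod above 0.06 m or y of the grasp point in the frame of rod below -0.06 m)), for 0.1 s.
At the end, for the whole second after the job is handed in: The rod rests still in the V-block against both faces: its centre within 3 mm of the seated place sideways and in height and within 15 mm along the groove, its axis within 0.03 rad of the groove, released (x of rod in the frame of vseat between -0.003 and 0.003 m and z of rod in the frame of vseat between -0.003 and 0.003 m and y of rod in the frame of vseat between -0.015 and 0.015 m and angle between the y axis of rod and the y axis of vblock, either way round below 0.03 rad and linear speed of rod below 0.01 m/s); the robot touches nothing.
It fails at once if The rod was dropped into the V-block (faster than 0.4 m/s just above or in the groove) (horizontal distance between rod and vseat below 0.04 m and height (world z) of rod below 0.065 m and linear speed of rod above 0.4 m/s).
It fails at once if The jar was moved more than 30 mm (distance of jar from where it was at the start of the episode above 0.03 m).
It fails at once if The tape core was moved more than 30 mm (distance of tape from where it was at the start of the episode above 0.03 m).
It fails at once if The spatula was moved more than 30 mm (distance of spatula from where it was at the start of the episode above 0.03 m).
It also fails if it takes over 51 s, if anything falls off the work surface, if the arm or the gripper's body presses on something with over 40 N, if the wrist force passes 120 N, or if a joint passes its speed limit or range.

## Robot

A 6-joint arm with a two-finger parallel gripper is mounted at the origin on the work surface. World frame = base frame: x ahead of the robot, y to its left, z up, the work surface at z = 0. Lengths are in mm, angles in rad, forces in N, time in s.
With the tool pointing down it reaches from about 350 to 975 mm from the base axis. Payload 7.1 kg.
Tool frame: the origin (TCP) lies at the very end of the fingers, on their centre line; the grasp point (between the pads) lies 19 mm behind it; z points along the fingers, y is the direction in which the jaws open and shut (so a half turn about z gives the same grasp; the last joint's range is limited). The gripper opens to 88 mm and grips with 3 to 60 N. Pads are 20 mm wide; open, the fingers measure 115 mm over their backs; the gripper's body (75 mm by 178 mm) begins 61 mm behind the grasp point.
Start: joints at [-0.019, 0.423, 1.63, -0, 1.089, -0.019], TCP at [624.984, 0.026, 222.675] pointing down, gripper open.
Joint ranges: [-3, 3], [-0.9, 2.11], [0.09, 2.58], [-1.31, 4.45], [0.11, 2.69], [-2.54, 2.54]. Speed limits (rad/s): [2.39, 2.39, 3.01, 3.14, 3.14, 3.14].

## Interface

Orientations are given as a rotation vector (axis times angle).
In Python, from workcell import readout, imaging, close_job gives the robot as it stands.
- The arm moves only by the tool carry_out, never from a script. Its argument "rows" is a list of rows, each a list of 3 entries, a list of its own where there are three numbers: the shift along the tool's x, y, z in m, then the turn, a rotation vector about the tool's x, y, z in rad, then the closure, from 0 (fully open) to 1 (shut). In form: [[[dx, dy, dz], [wx, wy, wz], hand], ...]. A call has 1 to 12 rows; each row shifts and turns the commanded pose from where the row before left it, along the tool's axes as they then stand; what a row does not reach is not made up. A row lasts 1/12 s, in which the tool goes at most 41.7 mm and 7.16 degrees, less where a joint would pass 70% of its speed; a pose out of reach is approached as far as the arm can. A call with a gripper value outside its range is refused whole. The fingers move at their own pace and stop on an object; the grip force is fixed at half the most. Time passes only in rows, so rows that do not move let the fingers close. It gives the time, the measured TCP pose, the force and the opening at its end, in the units of the state.
- readout.get_obs(): the state, without advancing time (a new reading comes with each control period).
- imaging.get_image(name): name is "scene" or "side" or "wrist"; returns the picture (384x512x3 uint8, red, green, blue); there is no depth.
- imaging.camera_params(name): a dict with "fx", "fy", "cx", "cy" (pixels), "k1" (the pictures are not rectified: a ray, as slopes to the right and down, at radius r is drawn at 1 + k1 r^2 times it, then the intrinsics apply), "rvec" (rotation vector, rad) and "tvec" (3), from world to camera coordinates, as OpenCV has them; the wrist camera has in their place "T_tool_cam" (4x4, takes a point from camera to tool coordinates, whose origin is the TCP and whose axes are the flange's). Camera axes: x right, y down, z forward; pixel columns grow to the right and rows downward; lengths in mm; the calibration is good to about 2 mm. A picture is of the moment at which its call begins: read the wrist's pose just before it. camera_params takes no time and is no camera call.
- close_job(): hands the job in, once; it reports no verdict.
The state is a dict: "t": time; "qpos": joint angles; "qvel": joint speeds; "joint_torque": joint torques, N m; "ee_pos": TCP position; "orientation": TCP orientation; "ft_force": force on the tool from outside, world axes, zero at the start; "moment": the same for the moment, N m; "width": finger opening in mm.
Only numpy, scipy, OpenCV 4.12 (cv2) and the standard library are available. Lean on these libraries where they do the work, as an engineer would, in place of code of your own. Each camera call takes 0.05 s, during which the arm holds its last target.

## Working session

There is one attempt and no reset: what is moved stays moved. The work goes in short steps, Python scripts to look and compute and a tool call to move; the robot and the scene stay as the last step left them, time stands still between calls to the robot, and variables do not carry over. Pictures are saved under pics/ and viewed, and the job is handed in when it is done.

Besides the shell and the picture viewer there is one more tool, called after ">>>" as a command line: name --argument value ..., lists and objects as JSON in quotes. carry_out: Moves the arm, as the interface text tells. Its arguments: {"type":"object","properties":{"rows":{"type":"array","items":{"type":"array"}}},"required":["rows"]}

```bash
ls; mkdir -p pics
python3 - <<'E'
from workcell import readout, imaging
import cv2
o=readout.get_obs(); print(o)
for n in ["scene","side","wrist"]:
    p=imaging.camera_params(n); print(n,p)
    im=imaging.get_image(n); cv2.imwrite(f"pics/{n}0.png",im[:,:,::-1])
E
```

```text
pics
{'t': 0.0, 'qpos': array([-1.89920033e-02,  4.23848927e-01,  1.63066376e+00, -2.64977778e-05,
        1.08857114e+00, -1.89861937e-02]), 'qvel': array([ 0.00093955,  0.00053684, -0.00063634,  0.00091529, -0.00089841,
       -0.000296  ]), 'joint_torque': array([ 1.28069914e-03, -5.44622147e+01, -2.73670936e+01,  6.42951974e-02,
        2.27214623e-02, -1.51321510e-04]), 'ee_pos': array([6.24464299e+02, 3.36217792e-02, 2.21906942e+02]), 'orientation': array([-2.22068585e+00, -2.22070027e+00,  1.65053041e-03]), 'ft_force': array([-0.80928703, -0.54610312,  0.25243619]), 'moment': array([ 0.05784162, -0.04521847, -0.00426156]), 'width': 87.98519714082751}
scene {'fx': 382.26572546427946, 'fy': 382.26572546427946, 'cx': 258.0437485336565, 'cy': 194.1632958011207, 'k1': 0.03044649510264244, 'rvec': array([ 1.87236601,  1.88192267, -0.60221471]), 'tvec': array([   9.8229887 , -444.07927866, 1428.74539473])}
side {'fx': 405.5963905550383, 'fy': 405.5963905550383, 'cx': 258.1358041047729, 'cy': 192.02990312543014, 'k1': -0.031499995837468556, 'rvec': array([ 0.39922743, -2.71823433,  1.22933821]), 'tvec': array([561.58511089, 172.15408045, 960.8637303 ])}
wrist {'fx': 295.64341258432177, 'fy': 295.64341258432177, 'cx': 260.027233013095, 'cy': 187.62729376530424, 'k1': -0.02934447042933077, 'T_tool_cam': array([[-5.25865879e-04, -9.63904485e-01, -2.66247754e-01,
         7.19648123e+01],
       [ 9.99999552e-01, -7.16440862e-04,  6.18652793e-04,
         2.85202120e-01],
       [-7.87072973e-04, -2.66247310e-01,  9.63904430e-01,
        -1.62276173e+02],
       [ 0.00000000e+00,  0.00000000e+00,  0.00000000e+00,
         1.00000000e+00]])}
```

View pics/scene0.png

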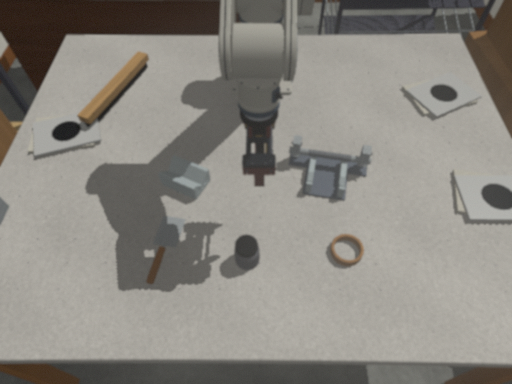

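View pics/side0.png

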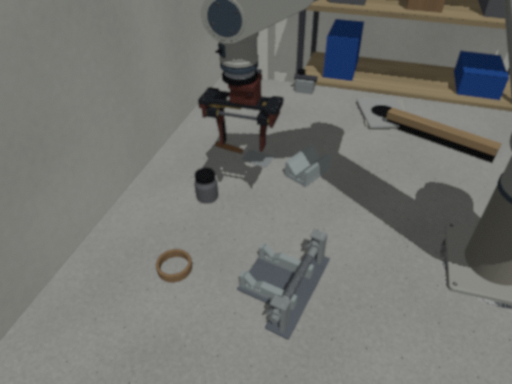

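View pics/wrist0.png

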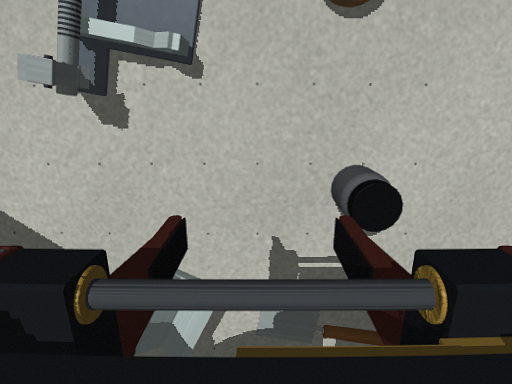

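```bash
cat > h.py <<'E'
import numpy as np, cv2
from scipy.spatial.transform import Rotation as R
from workcell import readout, imaging
def cam(n,obs=None):
    p=imaging.camera_params(n)
    if n=='wrist':
        T=np.eye(4);T[:3,:3]=R.from_rotvec(obs['orientation']).as_matrix();T[:3,3]=obs['ee_pos']
        C=T@p['T_tool_cam']; W=np.linalg.inv(C)
        Rm,t=W[:3,:3],W[:3,3]
    else: Rm,t=R.from_rotvec(p['rvec']).as_matrix(),p['tvec']
    return p,Rm,t
def ray(n,uv,obs=None):
    p,Rm,t=cam(n,obs)
    d=np.array([(uv[0]-p['cx'])/p['fx'],(uv[1]-p['cy'])/p['fy']]);s=d.copy()
    for _ in range(20): s=d/(1+p['k1']*(s@s))
    return -Rm.T@t, Rm.T@np.r_[s,1]
def onz(n,uv,z,obs=None):
    o,d=ray(n,uv,obs); return o+d*(z-o[2])/d[2]
def proj(n,X,obs=None):
    p,Rm,t=cam(n,obs); c=Rm@np.asarray(X,float)+t; s=c[:2]/c[2]; s=s*(1+p['k1']*(s@s))
    return np.array([p['fx']*s[0]+p['cx'],p['fy']*s[1]+p['cy']])
def shot(n,f):
    o=readout.get_obs(); im=imaging.get_image(n)[:,:,::-1].copy(); cv2.imwrite(f'pics/{f}.png',im)
    np.save(f'pics/{f}.npy',np.r_[o['ee_pos'],o['orientation']]); return o,im
def load(f):
    a=np.load(f'pics/{f}.npy'); return dict(ee_pos=a[:3],orientation=a[3:]),cv2.imread(f'pics/{f}.png')
E
python3 - <<'E'
from h import *
for n,c in [('scene',(280,125,100,85)),('scene',(130,150,140,140)),('side',(225,220,120,120))]:
    im=cv2.imread(f'pics/{n}0.png');x,y,w,h=c
    cv2.imwrite(f'pics/crop_{n}_{x}.png',cv2.resize(im[y:y+h,x:x+w],None,fx=5 if w<130 else 4,fy=5 if w<130 else 4,interpolation=cv2.INTER_CUBIC))
for name,uv,z in [('clipL',(367,150),92),('clipR',(297,142),92),('vb',(188,176),50),('jar',(247,243),85),('tape',(347,250),12)]:
    print(name,onz('scene',uv,z))
E
```

```text
clipL [452.34382709 304.67747446  92.        ]
clipR [421.11847386 107.58470738  92.        ]
vb [ 513.4919423  -205.84872343   50.        ]
jar [746.35377999 -29.87028905  85.        ]
tape [727.48588096 228.25239037  12.        ]
```

View pics/crop_scene_280.png

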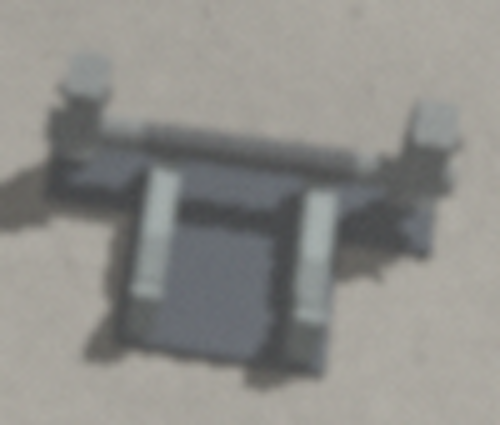

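View pics/crop_scene_130.png

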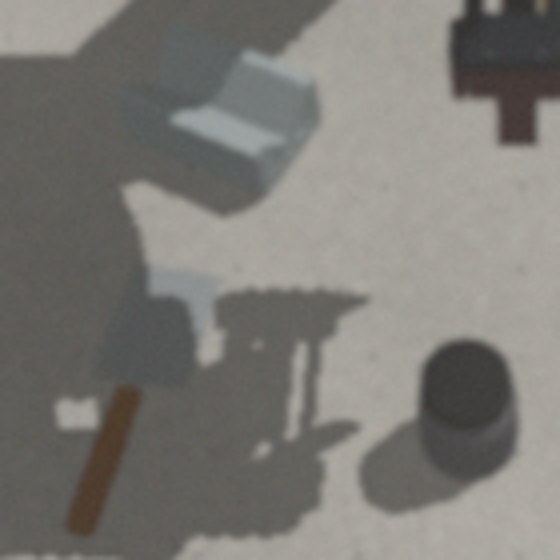

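View pics/crop_side_225.png

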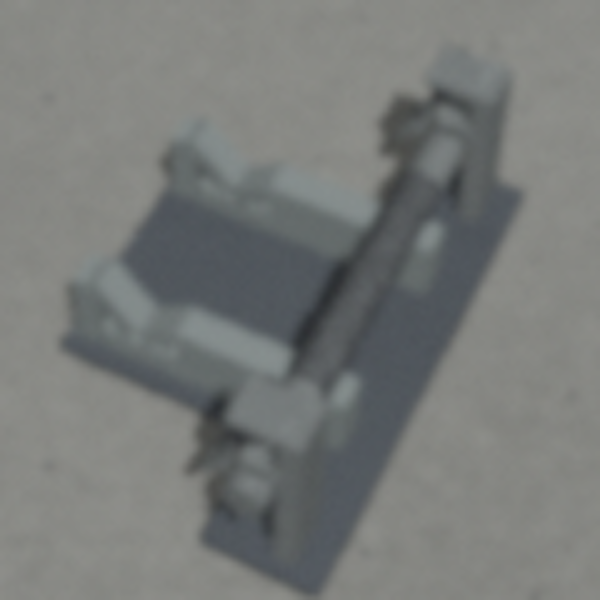

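>>> carry_out --rows '[[[0.016, -0.034, 0], [0, 0, 0], 0], [[0.016, -0.034, 0], [0, 0, 0], 0], [[0.016, -0.034, 0], [0, 0, 0], 0], [[0.016, -0.034, 0], [0, 0, 0], 0], [[0.016, -0.034, 0], [0, 0, 0], 0], [[0.016, -0.034, 0], [0, 0, 0], 0], [[0, 0, 0], [0, 0, 0.078], 0], [[0, 0, 0], [0, 0, 0.078], 0], [[0, 0, 0], [0, 0, 0], 0], [[0, 0, 0], [0, 0, 0], 0]]'

```text
t: 0.98
ee_pos: [421.1, 96.1, 222.8]
orientation: [2.385, 2.044, 0.0]
ft_force: [0.7, 0.5, 0.1]
width: 87.6
```

Run:
```python
from h import *
o,im=shot('wrist','w1'); print(o['ee_pos'],o['orientation'],o['t'],o['qpos'])
_,s=shot('scene','s1')
cv2.imwrite('pics/s1vb.png',cv2.resize(s[150:220,155:225],None,fx=8,fy=8,interpolation=cv2.INTER_CUBIC))
```

```text
[421.0689481   96.09042636 222.77729922] [2.38521459e+00 2.04436445e+00 4.07497045e-04] 0.9833 [ 1.96808623e-01  1.34350082e-01  2.03713591e+00 -2.34578727e-06
  9.69808018e-01  3.50404582e-01]
```

View pics/w1.png

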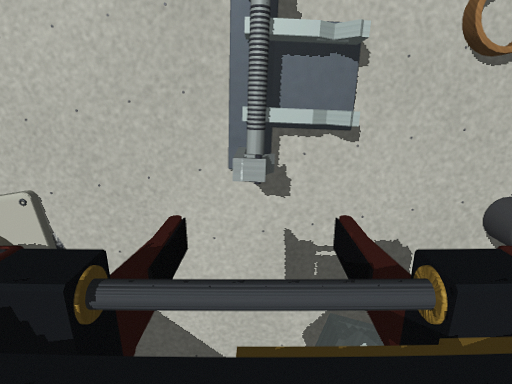

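View pics/s1vb.png

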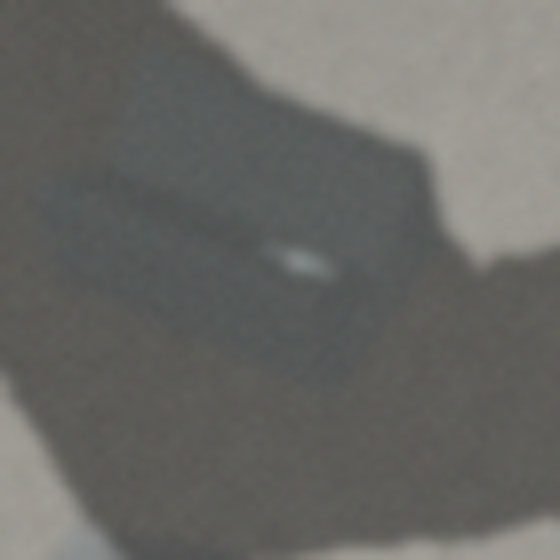

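Run:
```python
from h import *
o,im=load('w1')
c=im[0:190,215:375]; cv2.imwrite('pics/w1c.png',cv2.resize(c,None,fx=3.15,fy=3.15,interpolation=cv2.INTER_CUBIC))
g=cv2.cvtColor(im,cv2.COLOR_BGR2GRAY).astype(int)
for r in (148,135,80,70): print(r,g[r,228:285])
for cc in (280,290,300): print(cc,g[10:135,cc])
```

```text
148 [118  91  90  93  92  91  90  92  93  94  95  93  94  95  95  95  97  93
  98 126 138 143 147 152 151 150 153 144 133 128 124 117 101  87  74  59
  47  42  43  43  43  40  43  65  80  80  80  81  81  80  77 134 172 166
 167 170 173]
135 [140  84  94  93  92  93  93  92  92  92  90  94  93  93  91  94  90  93
  91 116 136 138 146 150 155 154 152 150 141 131 128 122 111  94  82  73
  53  42  42  42  44  41  41  48  72  86  84  85  85  82  79  76  72  71
  68 124 164]
80 [150  99  86  95  95  95  96  96  95  96  98  98  97  95  96  97  97  97
  99  87  56  40  44  45  45  47  46  48  49  50  46  42  42  37  37  33
  33  34  34  39  44  44  44  42  45  47  47  45  48  45  46  42  80 100
  98  97  96]
70 [154 118  86  96  96  96  96  96  98  97  95  97  97  98  96  97  99  98
  97  93  71  40  49  52  55  54  54  59  61  61  58  53  45  38  35  36
  30  25  28  33  43  43  44  43  44  44  47  48  46  47  45  47  44  82
 101  98  96]
280 [ 79  78  80  79  80  77  75  89 173 191 190 186 189 188 190 189 188 189
 187 187 189 189 189 193 143  74  64  65  63  67  65  49  47  45  47  47
  49
[... 681 characters left out ...]
6  97  96  94  97  96  97  96  96  94  93  93
  95  95  93  93  92  91  92  88 142 176 179 178 179 179 180 181 178 179
 178 178 178 181 160  73  39  44  44  37  75  83  80  80  82  82  84]
300 [163 168 172  83  79  79  78  73  78 165 187 186 184 185 184 185 185 185
 186 185 185 185 184 187 190 133  58  64  66  68  67  63  52  45  48  48
  46  48  47  46  47  48  46  45  44  62 101 101  98  98  99  99  98  98
  98  98  98  97  97  98  95  96  96  97  95  95  98  97  97  97  98  97
  97  95  96  97  94  95  93  93  92  94  93  95  95  95  94  96  95  95
  93  94  94  92  94  93  93  91  99 163 180 178 179 178 177 178 180 177
 179 177 177 178 186 110  48  44  43  42  61  78  78  78  78  82  81]
```

View pics/w1c.png

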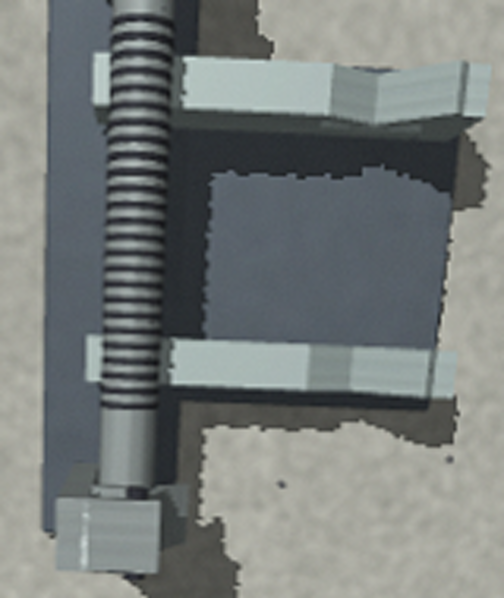

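Run:
```python
from h import *
o,im=load('w1')
a=onz('wrist',(255.8,142.9),50,o);m=onz('wrist',(257.5,95.2),50,o);b=onz('wrist',(260.1,9.5),50,o)
print(a,m,b)
d=(b-a)[:2];d/=np.linalg.norm(d);ang=np.arctan2(-d[0],d[1]);print('yaw',ang)
print('diam',onz('wrist',(246.7,142.9),50,o)-onz('wrist',(264.8,142.9),50,o))
X=np.array([d[1],-d[0]]);Y=d
f=[onz('wrist',(290,v),40,o)[:2] for v in (18.1,34.5,108.2,122.7)]
print('rail y',[p@Y for p in f],np.diff([p@Y for p in f]))
# wire end near & far
for v in (129.5,): print('wireend',onz('wrist',(256,v),55,o)[:2]@Y)
yc=np.mean([p@Y for p in f]); xc=np.mean([p[:2]@X for p in (a,m,b)])
C=xc*X+yc*Y; print('rack origin',C)
# cross-check in scene cam
for p in [(0,-120,50),(0,120,50),(80,0,40),(104,46,52),(104,-46,52)]:
    print(proj('scene',np.r_[C+p[0]*X+p[1]*Y,p[2]]),proj('side',np.r_[C+p[0]*X+p[1]*Y,p[2]]))
# relative to tool
e=o['ee_pos'][:2]; print('delta rack frame',(C-e)@X,(C-e)@Y)
T=R.from_rotvec(o['orientation']).as_matrix(); print(T)
```

```text
[421.91485384 128.2734174   50.        ] [431.85116831 179.00093077  50.        ] [447.5265821  261.55513625  50.        ]
yaw -0.18984812489405908
diam [-20.19766078   3.14288729   0.        ]
rail y [np.float64(337.1207912072133), np.float64(321.1890883901893), np.float64(244.87339315735454), np.float64(228.82450222288082)] [-15.93170282 -76.31569523 -16.04889093]
wireend 220.88527775081124
rack origin [436.58415136 204.28465885]
[288.79373212 149.81199219] [317.21578973 239.6168502 ]
[370.14111784 161.35991097] [272.15371073 319.98787959]
[325.76866178 178.66616623] [263.99687661 265.73540643]
[342.03552361 185.25882061] [244.59877388 273.100593  ]
[309.18042631 180.28468699] [263.87370227 244.83827345]
delta rack frame -5.180866492334696 109.17816677028895
[[ 1.52991414e-01  9.88227474e-01  2.93259674e-04]
 [ 9.88227513e-01 -1.52991436e-01  5.65001097e-05]
 [ 1.00701180e-04  2.81163247e-04 -9.99999955e-01]]
```

>>> carry_out --rows '[[[0, 0, 0], [0, 0, 0.036], 0], [[0.0365, -0.0017, 0], [0, 0, 0], 0], [[0.0365, -0.0017, 0], [0, 0, 0], 0], [[0.0365, -0.0018, 0], [0, 0, 0], 0], [[0, 0, 0.04], [0, 0, 0], 0], [[0, 0, 0.04], [0, 0, 0], 0], [[0, 0, 0.03], [0, 0, 0], 0], [[0, 0, 0], [0, 0, 0], 0], [[0, 0, 0], [0, 0, 0], 0]]'

```text
t: 1.83
ee_pos: [435.9, 203.9, 111.6]
orientation: [-2.423, -1.998, 0.006]
ft_force: [1.2, 1.0, 0.7]
width: 87.9
```

Run:
```python
from h import *
o,im=shot('wrist','w2'); print(o['ee_pos'],o['orientation'],o['t'],o['qpos'])
T=R.from_rotvec(o['orientation']).as_matrix();print('yaw',np.arctan2(-T[0,0],T[1,0]))
_,s=shot('side','d2')
cv2.imwrite('pics/d2c.png',cv2.resize(s[170:350,200:380],None,fx=3.3,fy=3.3,interpolation=cv2.INTER_CUBIC))
```

```text
[435.93888327 203.93392778 111.58828361] [-2.42265527 -1.99824452  0.00640299] 1.8333 [4.12828086e-01 3.91355513e-01 2.01528154e+00 1.01007274e-05
 7.39196761e-01 6.04235982e-01]
yaw -0.1914111750631206
```

View pics/w2.png

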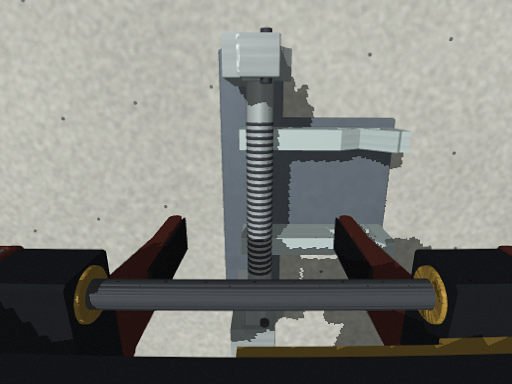

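View pics/d2c.png

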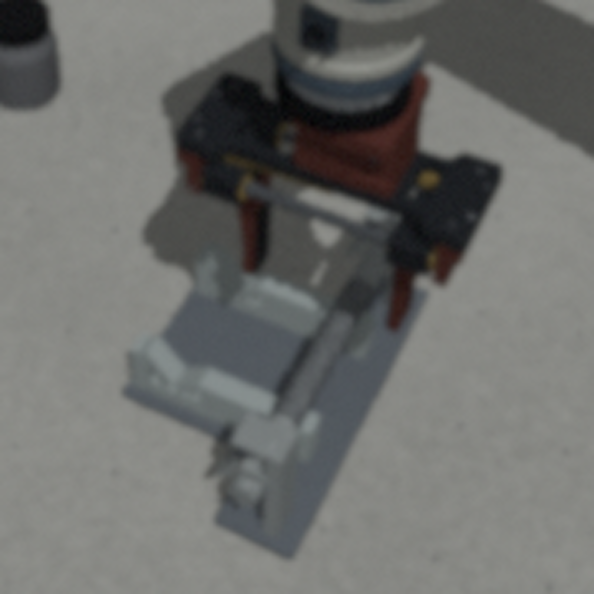

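>>> carry_out --rows '[[[0, 0, 0.03], [0, 0, 0], 0], [[0, 0, 0.03], [0, 0, 0], 0], [[0, 0, 0.024], [0, 0, 0], 0], [[0, 0, 0], [0, 0, 0], 0.5], [[0, 0, 0], [0, 0, 0], 0.74], [[0, 0, 0], [0, 0, 0], 0.74], [[0, 0, 0], [0, 0, 0], 0.74], [[0, 0, 0], [0, 0, 0], 0.74], [[0, 0, 0], [0, 0, 0], 0.74], [[0, 0, 0], [0, 0, 0], 0.74]]'

```text
t: 2.77
ee_pos: [437.3, 204.7, 29.5]
orientation: [2.424, 1.998, 0.002]
ft_force: [0.2, 0.6, 0.6]
width: 44.8
```

>>> carry_out --rows '[[[0, 0, 0], [0, 0, 0], 0.74], [[0, 0, 0], [0, 0, 0], 0.74], [[0, 0, 0], [0, 0, 0], 0.74], [[0, 0, 0], [0, 0, 0], 0.74], [[0, 0, 0], [0, 0, 0], 0.74]]'

```text
t: 3.18
ee_pos: [436.7, 204.5, 28.6]
orientation: [-2.424, -1.998, 0.0]
ft_force: [-0.5, -0.7, -0.3]
width: 23.1
```

>>> carry_out --rows '[[[0, 0, 0], [0, 0, 0], 0.757], [[0, 0, 0], [0, 0, 0], 0.757], [[0, 0, 0], [0, 0, 0], 0.757], [[0, 0.005, 0], [0, 0, 0], 0.757], [[0, 0.005, 0], [0, 0, 0], 0.757], [[0, 0.005, 0], [0, 0, 0], 0.757], [[0, 0.005, 0], [0, 0, 0], 0.757], [[0, 0.005, 0], [0, 0, 0], 0.757], [[0, 0.005, 0], [0, 0, 0], 0.757], [[0, 0.005, 0], [0, 0, 0], 0.757], [[0, 0.005, 0], [0, 0, 0], 0.757], [[0, 0, 0], [0, 0, 0], 0.757]]'

```text
t: 4.18
ee_pos: [476.8, 196.6, 28.6]
orientation: [2.424, 1.998, -0.0]
ft_force: [-2.7, -1.5, 0.5]
width: 21.6
```

Run:
```python
from h import *
o,im=shot('wrist','w3'); print(o['ee_pos'],o['width'],o['ft_force'],o['moment'])
```

```text
[476.78982138 196.56505288  28.64120377] 21.63541375522924 [-2.65524589 -1.46556525  0.46138255] [-0.2186858   0.4201818   0.13299168]
```

View pics/w3.png

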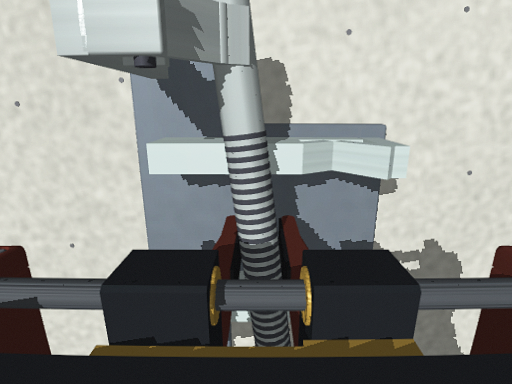

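>>> carry_out --rows '[[[0, 0.003, 0], [0, 0, 0.03], 0.757], [[0, 0.003, 0], [0, 0, 0.03], 0.757], [[0, 0.003, 0], [0, 0, 0.03], 0.757], [[0, 0, 0], [0, 0, 0], 0.757], [[0, 0, 0], [0, 0, 0], 0.757]]'

```text
t: 4.65
ee_pos: [485.8, 195.1, 28.9]
orientation: [2.51, 1.888, 0.003]
ft_force: [0.5, -1.0, 0.3]
width: 21.1
```

Run:
```python
from h import *
o,im=shot('wrist','w4'); print(o['ee_pos'],o['width'],o['ft_force'],o['moment'])
```

```text
[485.77637998 195.09071951  28.93419887] 21.106208771943272 [ 0.5476662  -1.00373762  0.32582473] [-0.09645728 -0.11363692  0.05951885]
```

View pics/w4.png

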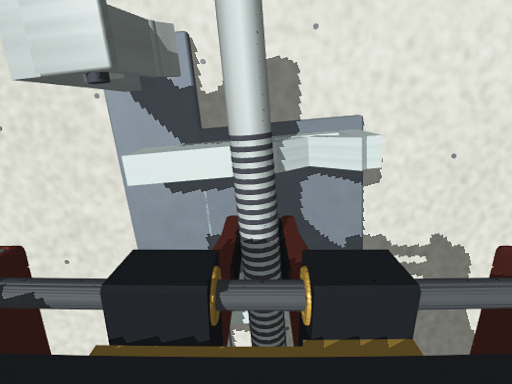

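>>> carry_out --rows '[[[0, 0, 0], [0, 0, -0.045], 0.757], [[0, 0, 0], [0, 0, -0.045], 0.757], [[0, 0.004, 0], [0, 0, 0], 0.757], [[0, 0.004, 0], [0, 0, 0], 0.757], [[0, 0.004, 0], [0, 0, 0], 0.757], [[0, 0.004, 0], [0, 0, 0], 0.757], [[0, 0.004, 0], [0, 0, 0], 0.757], [[0, 0.004, 0], [0, 0, 0], 0.757], [[0, 0.004, 0], [0, 0, 0], 0.757], [[0, 0.002, 0], [0, 0, 0], 0.757], [[0, 0, 0], [0, 0, 0], 0.757], [[0, 0, 0], [0, 0, 0], 0.757]]'

```text
t: 5.7
ee_pos: [514.2, 189.1, 28.6]
orientation: [-2.424, -1.998, 0.0]
ft_force: [-0.5, -0.1, 1.2]
width: 21.3
```

Run:
```python
from h import *
o,im=shot('wrist','w5'); print(o['ee_pos'],o['width'],o['ft_force'],o['moment'])
```

```text
[514.16889806 189.07704314  28.59691052] 21.306519518638442 [-0.54304278 -0.05383253  1.17051087] [ 0.04753203  0.01087432 -0.04644132]
```

View pics/w5.png

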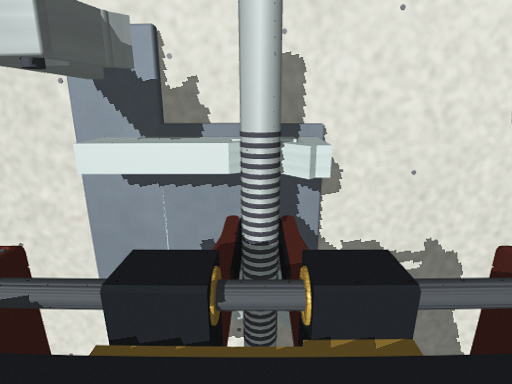

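>>> carry_out --rows '[[[0, 0, 0], [0, 0, 0], 0.5], [[0, 0, 0], [0, 0, 0], 0.3], [[0, 0, 0], [0, 0, 0], 0.2], [[0, 0, 0], [0, 0, 0], 0], [[0, 0, 0], [0, 0, 0], 0], [[0, 0, 0], [0, 0, 0], 0], [[0, 0, 0], [0, 0, 0], 0], [[0, 0, 0], [0, 0, 0], 0]]'

```text
t: 6.42
ee_pos: [514.3, 189.2, 28.7]
orientation: [2.424, 1.998, -0.0]
ft_force: [-1.0, 0.8, -0.3]
width: 71.2
```

>>> carry_out --rows '[[[0, 0, -0.035], [0, 0, 0], 0], [[0, 0, -0.04], [0, 0, 0], 0], [[0, 0, -0.04], [0, 0, 0], 0], [[-0.02, 0, -0.04], [0, 0, 0], 0], [[-0.03, 0, -0.03], [0, 0, 0], 0], [[-0.03, 0, 0], [0, 0, 0], 0], [[-0.03, 0, 0], [0, 0, 0], 0], [[0, 0, 0], [0, 0, 0], 0], [[0, 0, 0], [0, 0, 0], 0]]'

```text
t: 7.17
ee_pos: [493.4, 82.0, 210.8]
orientation: [2.427, 1.995, 0.001]
ft_force: [-0.5, 1.1, -0.8]
width: 87.8
```

Run:
```python
from h import *
o,im=shot('wrist','w6'); print(o['ee_pos'],o['orientation'],o['width'],o['ft_force'])
```

```text
[493.42018517  82.01850049 210.75172367] [2.42661732e+00 1.99504183e+00 8.12482648e-04] 87.76120242994932 [-0.47751896  1.05652826 -0.7523777 ]
```

View pics/w6.png

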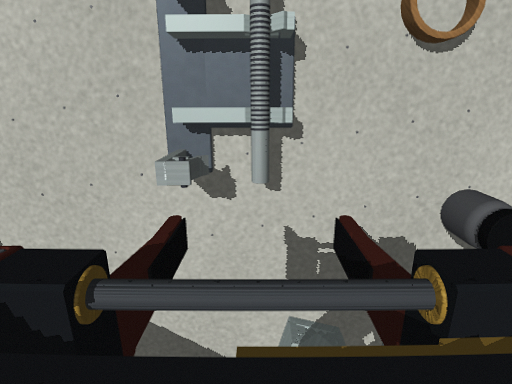

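>>> carry_out --rows '[[[-0.038, 0.0094, 0], [0, 0, 0], 0], [[-0.038, 0.0094, 0], [0, 0, 0], 0], [[-0.038, 0.0094, 0], [0, 0, 0], 0], [[-0.038, 0.0094, 0], [0, 0, 0], 0], [[-0.038, 0.0094, 0], [0, 0, 0], 0], [[-0.038, 0.0094, 0], [0, 0, 0], 0], [[-0.038, 0.0094, 0], [0, 0, 0], 0], [[-0.038, 0.0094, 0], [0, 0, 0], 0], [[-0.038, 0.0094, 0], [0, 0, 0], 0], [[-0.038, 0.0094, 0], [0, 0, 0], 0], [[0, 0, 0], [0, 0, 0], 0], [[0, 0, 0], [0, 0, 0], 0]]'

```text
t: 8.22
ee_pos: [514.0, -308.8, 209.6]
orientation: [-2.426, -1.996, -0.0]
ft_force: [0.9, -0.2, 0.4]
width: 88.0
```

Run:
```python
from h import *
o,im=shot('wrist','w7'); print(o['ee_pos'],o['orientation'],o['qpos'])
c=im[0:215,160:400]; cv2.imwrite('pics/w7c.png',cv2.resize(c,None,fx=3,fy=2.7,interpolation=cv2.INTER_CUBIC))
o,im=load('w6')
c=im[100:200,215:315]; cv2.imwrite('pics/w6c.png',cv2.resize(c,None,fx=5,fy=5,interpolation=cv2.INTER_CUBIC))
```

```text
[ 513.98481031 -308.79246001  209.56597742] [-2.42554259e+00 -1.99551814e+00 -5.17751048e-05] [-5.60967951e-01  4.01540520e-01  1.69793913e+00  2.83887347e-04
  1.04274519e+00 -3.67186587e-01]
```

View pics/w7.png

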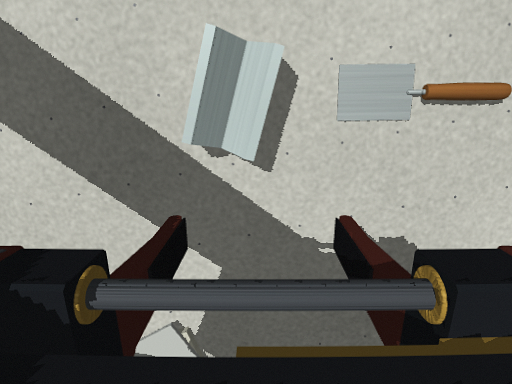

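View pics/w6c.png

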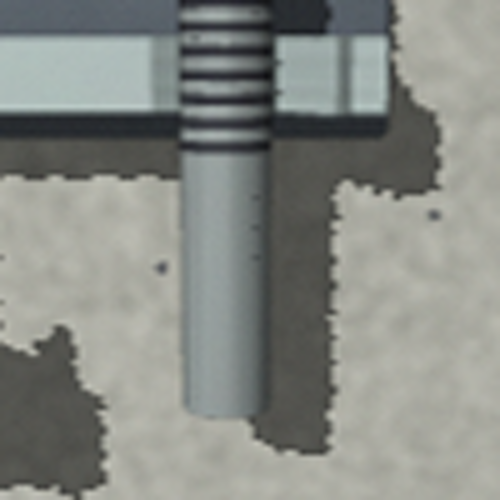

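Run:
```python
from h import *
o,im=load('w7')
c=im[15:180,175:305]; cv2.imwrite('pics/w7c.png',cv2.resize(c,None,fx=3.6,fy=3.6,interpolation=cv2.INTER_CUBIC))
```

```text
(no output)
```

View pics/w7c.png

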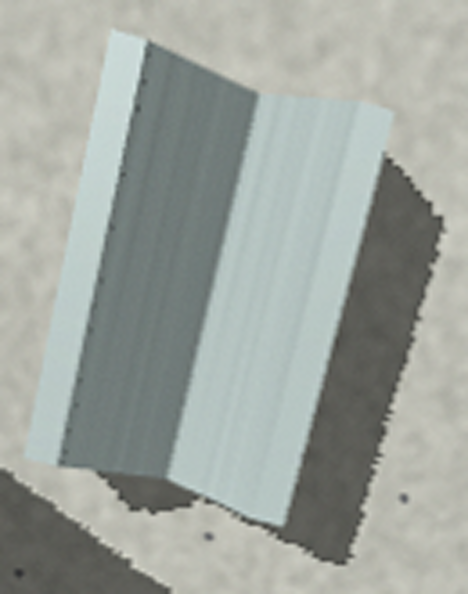

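Run:
```python
from h import *
o,im=load('w7')
f=lambda x,y,z:onz('wrist',(x/3.6+175-.36,y/3.6+15-.36),z,o)[:2]
TL,TR,BL,BR=f(112,30,54),f(392,112,54),f(25,460,54),f(284,526,54)
GT,GB=f(258,93,24),f(168,479,24)
for a,b in [(TL,TR),(BL,BR),(BL,TL),(BR,TR),(GB,GT)]: print(np.linalg.norm(b-a), np.arctan2(-(b-a)[0],(b-a)[1]))
print('center',(TL+TR+BL+BR)/4,(GT+GB)/2)
o,im=load('w6')
g=lambda x,y,z:onz('wrist',(x/5+215-.4,y/5+100-.4),z,o)[:2]
a=g((182+271)/2,120,42);b=g((183+267)/2,380,42); d=a-b
print('rod yaw',np.arctan2(-d[0],d[1]),a,b)
e=g(225,416,47);w=g(225,152,52);print('end',e,'wire end',w,np.linalg.norm(e-w))
C=np.array([436.58,204.28]);Y=np.array([np.sin(.1898),np.cos(.1898)]);X=np.array([Y[1],-Y[0]])
for p in (a,b,e,w): print((p-C)@X,(p-C)@Y)
```

```text
79.01879740030458 -2.0310077870622503
79.64244651673765 -2.0188471840949758
120.4167945605633 -0.45668814002719976
119.45211593000575 -0.45148796737677716
120.12948048009277 -0.4536069809073554
center [ 500.84616706 -221.96563977] [ 500.91636194 -221.67874956]
rod yaw -0.20111457050016857 [504.37894655 134.48786364] [492.68020918  77.10473203]
end [491.27309819  69.99258653] wire end [502.86081083 128.50283077] 59.64665761821692
79.7485704580098 -55.74769018447783
79.08596367720054 -114.30744771369518
79.04591668845323 -121.55734228103543
79.38684864178428 -61.911659030459845
```

>>> carry_out --rows '[[[0.0374, -0.00865, 0], [0, 0, 0], 0.32], [[0.0374, -0.00865, 0], [0, 0, 0], 0.32], [[0.0374, -0.00865, 0], [0, 0, 0], 0.32], [[0.0374, -0.00865, 0], [0, 0, 0], 0.32], [[0.0374, -0.00865, 0], [0, 0, 0], 0.32], [[0.0374, -0.00865, 0], [0, 0, 0], 0.32], [[0.0374, -0.00865, 0], [0, 0, 0], 0.32], [[0.0374, -0.00865, 0], [0, 0, 0], 0.32], [[0.0374, -0.00865, 0], [0, 0, 0], 0.32], [[0.0374, -0.00865, 0], [0, 0, 0], 0.32], [[0.0374, -0.00865, 0], [0, 0, 0], 0.32], [[0, 0, 0], [0, 0, 0], 0.32]]'

```text
t: 9.27
ee_pos: [497.0, 121.2, 210.5]
orientation: [-2.416, -2.006, -0.002]
ft_force: [-0.1, -0.3, 0.7]
width: 59.8
```

>>> carry_out --rows '[[[0, 0, 0.035], [0, 0, 0], 0.32], [[0, 0, 0.035], [0, 0, 0], 0.32], [[0, 0, 0.035], [0, 0, 0], 0.32], [[0, 0, 0], [0, 0, 0], 0.32], [[0, 0, 0], [0, 0, 0], 0.32]]'

```text
t: 9.68
ee_pos: [496.4, 114.7, 104.3]
orientation: [-2.421, -1.999, 0.007]
ft_force: [0.9, 0.1, 0.6]
width: 59.9
```

Run:
```python
from h import *
o,im=shot('wrist','w8'); print(o['ee_pos'],o['orientation'],o['width'])
```

```text
[496.40603594 114.72264351 104.31613291] [-2.42063221 -1.99881858  0.00673551] 59.85115269461468
```

View pics/w8.png

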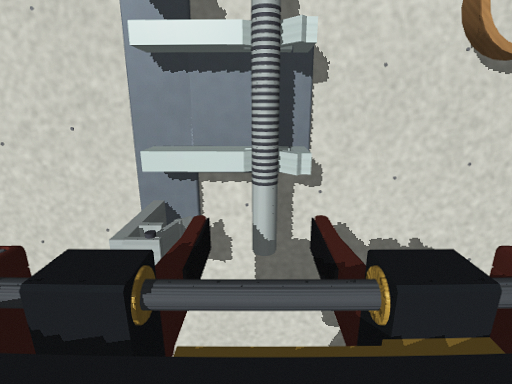

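>>> carry_out --rows '[[[0, 0.0038, 0.02], [0, 0, 0], 0.32], [[0, 0, 0.03], [0, 0, 0], 0.32], [[0, 0, 0.03], [0, 0, 0], 0.32], [[0, 0, 0], [0, 0, 0], 0.32], [[0, 0, 0], [0, 0, 0], 0.6], [[0, 0, 0], [0, 0, 0], 1], [[0, 0, 0], [0, 0, 0], 1], [[0, 0, 0], [0, 0, 0], 1], [[0, 0, 0], [0, 0, 0], 1], [[0, 0, 0], [0, 0, 0], 1], [[0, 0, 0], [0, 0, 0], 1], [[0, 0, 0], [0, 0, 0], 1]]'

```text
t: 10.73
ee_pos: [500.3, 113.3, 25.7]
orientation: [-2.422, -1.997, 0.005]
ft_force: [-7.6, 1.2, 8.1]
width: 19.3
```

>>> carry_out --rows '[[[0, 0, 0], [0, 0, 0], 1], [[0, 0, 0], [0, 0, 0], 1], [[0, 0, -0.01], [0, 0, 0], 1], [[0, 0, -0.015], [0, 0, 0], 1], [[0, 0, -0.02], [0, 0, 0], 1], [[0, 0, -0.02], [0, 0, 0], 1], [[0, 0, -0.02], [0, 0, 0], 1], [[0, 0, -0.02], [0, 0, 0], 1], [[0, 0, -0.02], [0, 0, 0], 1], [[0, 0, -0.01], [0, 0, 0], 1], [[0, 0, 0], [0, 0, 0], 1], [[0, 0, 0], [0, 0, 0], 1]]'

```text
t: 11.73
ee_pos: [502.3, 113.3, 160.6]
orientation: [2.424, 1.998, 0.001]
ft_force: [0.0, 0.2, -3.0]
width: 19.3
```

Run:
```python
from h import *
o,im=shot('wrist','w9'); print(o['ee_pos'],o['orientation'],o['width'],o['ft_force'],o['moment'])
_,s=shot('side','d9')
cv2.imwrite('pics/d9c.png',cv2.resize(s[130:350,170:390],None,fx=2.7,fy=2.7,interpolation=cv2.INTER_CUBIC))
```

```text
[502.29960882 113.31002526 160.61158479] [2.42370507e+00 1.99793252e+00 1.24162155e-03] 19.266214799597492 [ 0.04355426  0.22947493 -3.00011687] [-0.20160385  0.10449192 -0.00169997]
```

View pics/w9.png

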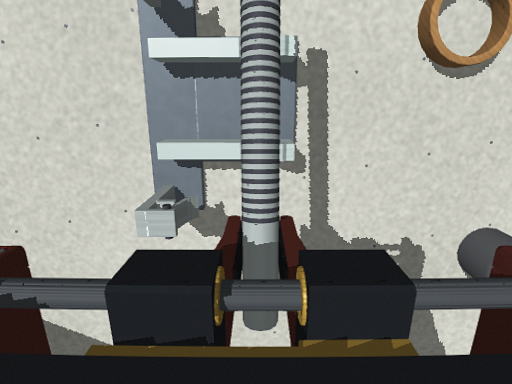

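View pics/d9c.png

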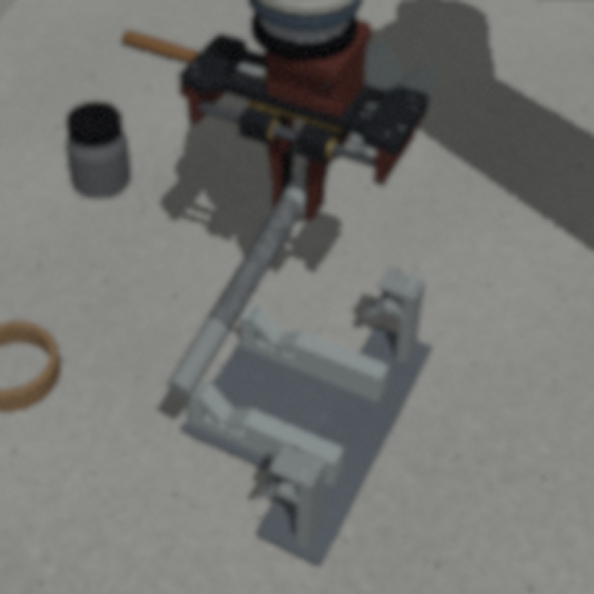

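Run:
```python
from h import *
o,im=load('w9')
T=R.from_rotvec(o['orientation']).as_matrix()
G=o['ee_pos']-19*T[:,2]; Yd=T[:,0]; n=T[:,1]
# side: points on rod
for uv in [(182,393),(262,245),(218,325),(297,195)]:
    c,d=ray('side',(uv[0]/2.7+170-.3,uv[1]/2.7+130-.3)); P=c+d*((G-c)@n)/(d@n); print('side',(P-G)@Yd,P[2]-G[2])
# wrist: wire edge row 222 (at rod -60) and visible end bottom row 328 (rod -120)
for v in (222,328): 
    c,d=ray('wrist',(260,v),o); 
    for z in (G[2]+10,): P=c+d*(z-c[2])/d[2]; print('wrist',v,(P-G)@Yd)
```

```text
side 186.17615975902274 -47.891180670370915
side 60.66796134007395 -9.952061546827082
side 131.78820910984592 -29.94503164508788
side -1.1860074528394509 -8.333032546368969
wrist 222 18.00460623896874
wrist 328 -43.733217523020194
```

>>> carry_out --rows '[[[-0.01, 0.001, -0.01], [0, 0, 0], 1], [[-0.018, 0.002, -0.01], [0, 0, 0], 1], [[-0.026, 0.0027, 0], [0, 0, 0], 1], [[-0.026, 0.0027, 0], [0, 0, 0], 1], [[-0.026, 0.0027, 0], [0, 0, 0], 1], [[-0.026, 0.0027, 0], [0, 0, 0], 1], [[-0.026, 0.0027, 0], [0, 0, 0], 1], [[-0.026, 0.0027, 0], [0, 0, 0], 1], [[-0.026, 0.0027, 0], [0, 0, 0], 1], [[-0.026, 0.0027, 0], [0, 0, 0], 1], [[-0.026, 0.0027, 0], [0, 0, 0], 1], [[-0.026, 0.0027, 0], [0, 0, 0], 1]]'

```text
t: 12.83
ee_pos: [475.7, -176.8, 180.1]
orientation: [-2.424, -1.997, 0.001]
ft_force: [0.6, -0.6, -2.7]
width: 19.3
```

>>> carry_out --rows '[[[-0.026, 0.0027, 0], [0, 0, 0], 1], [[-0.026, 0.0027, 0], [0, 0, 0], 1], [[-0.026, 0.0027, 0], [0, 0, 0], 1], [[-0.022, 0.0027, 0], [0, 0, 0], 1], [[-0.012, 0.0017, 0], [0, 0, 0], 1], [[0, 0, 0], [0, 0, 0.044], 1], [[0, 0, 0], [0, 0, 0.066], 1], [[0, 0, 0], [0, 0, 0.066], 1], [[0, 0, 0], [0, 0, 0.044], 1], [[0, 0, 0], [0, 0, 0.044], 1], [[0, 0, 0], [0, 0, 0], 1], [[0, 0, 0], [0, 0, 0], 1]]'

```text
t: 13.83
ee_pos: [467.2, -287.1, 180.1]
orientation: [-2.664, -1.663, 0.001]
ft_force: [0.2, 0.6, -3.8]
width: 19.2
```

Run:
```python
from h import *
o,im=shot('wrist','w10'); print(o['t'],o['ee_pos'],o['orientation'],o['width'],o['ft_force'],o['moment'])
T=R.from_rotvec(o['orientation']).as_matrix();print('yaw',np.arctan2(-T[0,0],T[1,0]))
C=np.array([500.9,-221.75]);Y=np.array([np.sin(.454),np.cos(.454)]);X=np.array([Y[1],-Y[0]])
d=o['ee_pos'][:2]-C;print('vframe',d@X,d@Y)
_,s=shot('side','d10')
cv2.imwrite('pics/d10c.png',cv2.resize(s[50:250,180:380],None,fx=3,fy=3,interpolation=cv2.INTER_CUBIC))
_,s=shot('scene','s10')
cv2.imwrite('pics/s10c.png',cv2.resize(s[90:250,120:280],None,fx=3.7,fy=3.7,interpolation=cv2.INTER_CUBIC))
```

```text
13.8333 [ 467.23728909 -287.13792536  180.14541411] [-2.66403227e+00 -1.66335637e+00  7.00890084e-04] 19.249008884616366 [ 0.21257405  0.55749479 -3.80292399] [-0.14500663  0.14056829 -0.02647503]
yaw -0.4544962189783647
vframe -1.5759004948870756 -73.52737875367079
```

View pics/w10.png

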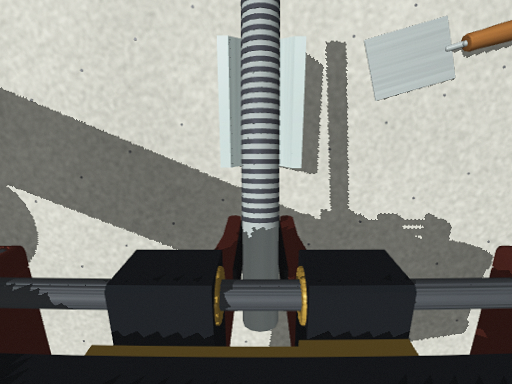

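View pics/d10c.png

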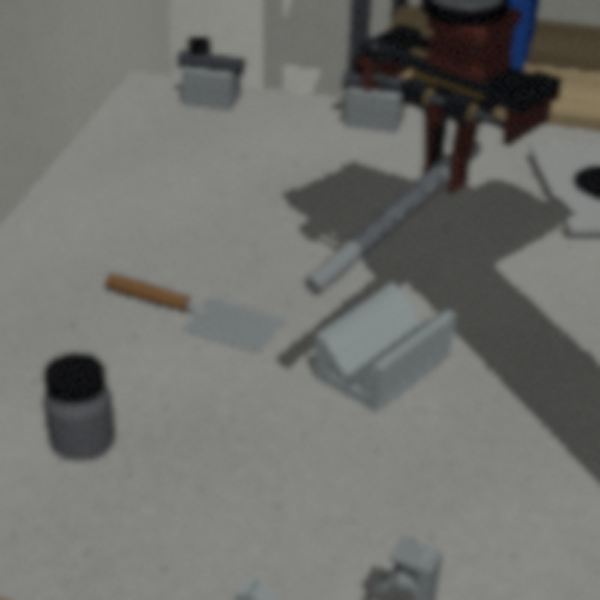

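View pics/s10c.png

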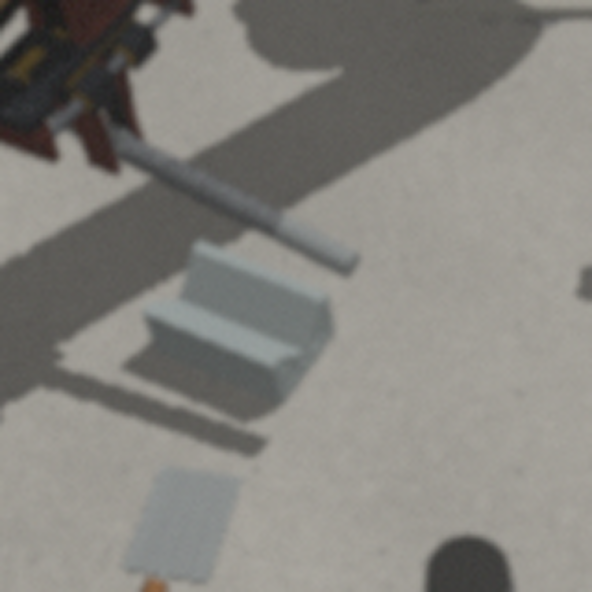

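>>> carry_out --rows '[[[-0.0035, 0.0016, 0], [0, 0, 0], 1], [[0, 0, 0.012], [0, 0, 0], 1], [[0, 0, 0.022], [0, 0, 0], 1], [[0, 0, 0.022], [0, 0, 0], 1], [[0, 0, 0.022], [0, 0, 0], 1], [[0, 0, 0.012], [0, 0, 0], 1], [[0, 0, 0], [0, 0, 0], 1], [[0, 0, 0], [0, 0, 0], 1]]'

```text
t: 14.65
ee_pos: [467.2, -291.1, 89.7]
orientation: [-2.665, -1.661, 0.001]
ft_force: [-0.3, -0.9, -1.8]
width: 19.4
```

Run:
```python
from h import *
o,im=shot('wrist','w11'); print(o['t'],o['ee_pos'],o['orientation'],o['width'],o['ft_force'],o['moment'])
T=R.from_rotvec(o['orientation']).as_matrix();print('yaw',np.arctan2(-T[0,0],T[1,0]))
C=np.array([500.9,-221.75]);Y=np.array([np.sin(.454),np.cos(.454)]);X=np.array([Y[1],-Y[0]])
d=o['ee_pos'][:2]-C;print('vframe',d@X,d@Y)
_,s=shot('side','d11')
cv2.imwrite('pics/d11c.png',cv2.resize(s[50:250,180:380],None,fx=3,fy=3,interpolation=cv2.INTER_CUBIC))
```

```text
14.65 [ 467.1830782  -291.08413345   89.74013579] [-2.66475169e+00 -1.66112553e+00  1.10256652e-03] 19.373986157221736 [-0.30417913 -0.86054664 -1.81278654] [-0.11448915  0.05914259 -0.02970516]
yaw -0.45594423839865267
vframe 0.10604432240994903 -77.09761106824874
```

View pics/w11.png

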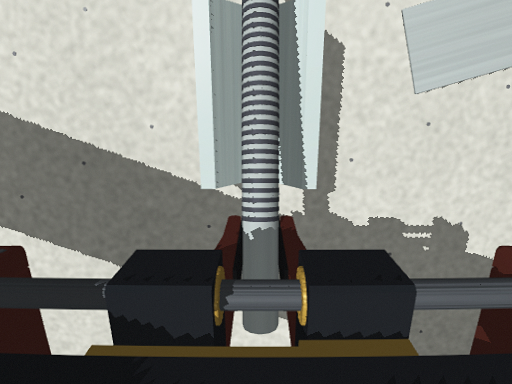

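View pics/d11c.png

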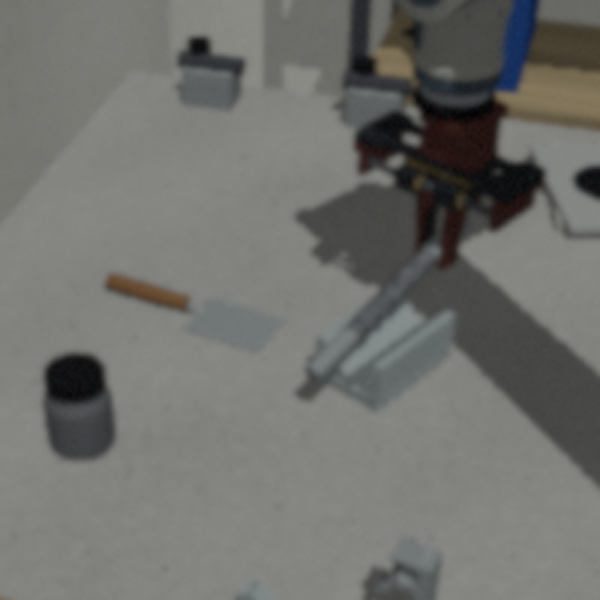

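>>> carry_out --rows '[[[0, 0, 0.006], [0, 0, 0], 1], [[0, 0, 0.006], [0, 0, 0], 1], [[0, 0, 0.006], [0, 0, 0], 1], [[0, 0, 0.005], [0, 0, 0], 1], [[0, 0, 0.005], [0, 0, 0], 1], [[0, 0, 0.004], [0, 0, 0], 1], [[0, 0, 0.004], [0, 0, 0], 1], [[0, 0, 0], [0, 0, 0], 1]]'

```text
t: 15.42
ee_pos: [467.1, -290.9, 53.6]
orientation: [-2.665, -1.661, 0.001]
ft_force: [-0.4, 0.8, -0.6]
width: 19.4
```

Run:
```python
from h import *
o,im=shot('wrist','w12'); print(o['t'],o['ee_pos'],o['width'],o['ft_force'],o['moment'])
```

```text
15.4167 [ 467.07132121 -290.89620339   53.61634816] 19.411151924170284 [-0.37520367  0.82526232 -0.63899771] [0.31974659 0.09184916 0.15307738]
```

View pics/w12.png

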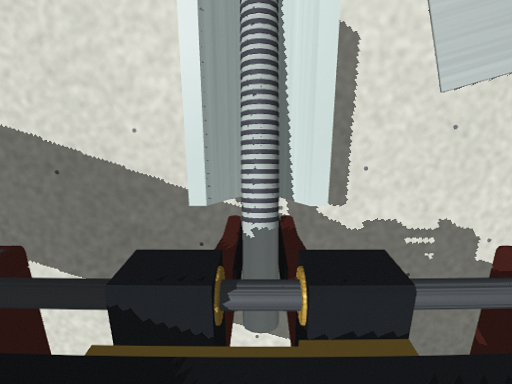

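>>> carry_out --rows '[[[0, 0, 0.003], [0, 0, 0], 1], [[0, 0, 0.003], [0, 0, 0], 1], [[0, 0, 0.003], [0, 0, 0], 1], [[0, 0, 0.003], [0, 0, 0], 1], [[0, 0, 0.003], [0, 0, 0], 1], [[0, 0, 0], [0, 0, 0], 1]]'

```text
t: 15.97
ee_pos: [467.3, -291.2, 38.9]
orientation: [-2.666, -1.661, 0.0]
ft_force: [-0.9, -1.7, 1.0]
width: 19.3
```

>>> carry_out --rows '[[[0, 0, 0.003], [0, 0, 0], 1], [[0, 0, 0.003], [0, 0, 0], 1], [[0, 0, 0.003], [0, 0, 0], 1], [[0, 0, 0], [0, 0, 0], 1]]'

```text
t: 16.3
ee_pos: [467.2, -291.1, 29.8]
orientation: [-2.666, -1.661, 0.0]
ft_force: [-1.6, -1.6, 0.7]
width: 19.4
```

Run:
```python
from h import *
o,im=shot('wrist','w13'); print(o['t'],o['ee_pos'],o['width'],o['ft_force'],o['moment'])
_,s=shot('side','d13')
cv2.imwrite('pics/d13c.png',cv2.resize(s[110:210,260:360],None,fx=6,fy=6,interpolation=cv2.INTER_CUBIC))
```

```text
16.3 [ 467.24873126 -291.08413388   29.77219168] 19.36073379300419 [-1.6334373  -1.6310006   0.67705578] [-0.06783569  0.20080862  0.0567986 ]
```

View pics/w13.png

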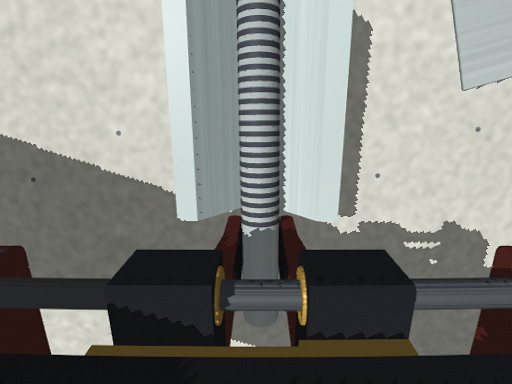

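View pics/d13c.png

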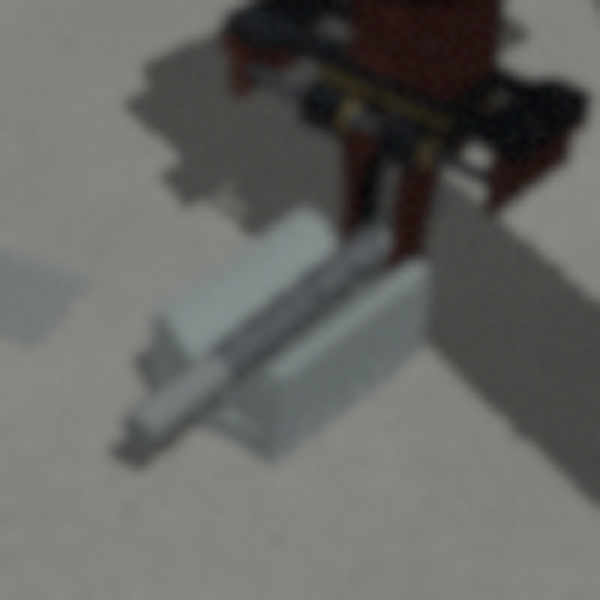

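>>> carry_out --rows '[[[0, 0, 0.002], [0, 0, 0], 1], [[0, 0, 0.002], [0, 0, 0], 1], [[0, 0, 0.002], [0, 0, 0], 1], [[0, 0, 0], [0, 0, 0], 1], [[0, 0, 0], [0, 0, 0], 1]]'

```text
t: 16.82
ee_pos: [467.2, -290.9, 24.4]
orientation: [-2.665, -1.661, 0.001]
ft_force: [-3.0, -0.7, 3.6]
width: 18.8
```

>>> carry_out --rows '[[[0, 0, 0.001], [0, 0, 0], 1], [[0, 0, 0.001], [0, 0, 0], 1], [[0, 0, 0], [0, 0, 0], 1], [[0, 0, 0], [0, 0, 0], 1]]'

```text
t: 17.15
ee_pos: [467.1, -291.1, 23.1]
orientation: [-2.665, -1.662, 0.001]
ft_force: [-6.6, 0.4, 12.9]
width: 19.4
```

Run:
```python
from h import *
o,im=shot('wrist','w14'); print(o['t'],o['ee_pos'],o['width'],o['ft_force'],o['moment'])
```

```text
17.15 [ 467.08792698 -291.05135194   23.14390805] 19.36644699564153 [-6.64366491  0.43851967 12.89293701] [0.21291997 0.92072321 0.12494054]
```

View pics/w14.png

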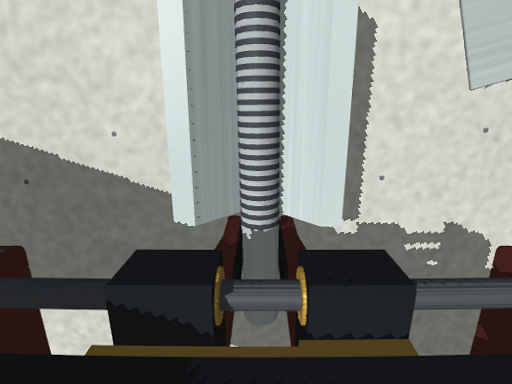

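>>> carry_out --rows '[[[0, -0.0007, 0], [0, 0, 0], 1], [[0, -0.0007, 0], [0, 0, 0], 1], [[0, 0, 0], [0, 0, 0], 1], [[0, 0, 0], [0, 0, 0], 1]]'

```text
t: 17.53
ee_pos: [466.5, -290.6, 22.9]
orientation: [2.666, 1.661, 0.001]
ft_force: [-3.6, 0.0, 7.4]
width: 19.2
```

Run:
```python
from h import *
o=readout.get_obs(); print(o['t'],o['ee_pos'],o['width'],o['ft_force'],o['moment'])
```

```text
17.5333 [ 466.49444263 -290.60736885   22.91376785] 19.230735300675843 [-3.629558    0.02812141  7.44953665] [ 0.15698721  0.42651764 -0.0198194 ]
```

Better. A little more, press 1 mm, then release.

>>> carry_out --rows '[[[0, -0.0007, 0.0005], [0, 0, 0], 1], [[0, 0, 0.0005], [0, 0, 0], 1], [[0, 0, 0], [0, 0, 0], 1], [[0, 0, 0], [0, 0, 0], 1]]'

```text
t: 17.87
ee_pos: [466.3, -290.6, 22.4]
orientation: [2.665, 1.661, 0.001]
ft_force: [-2.4, 0.6, 12.9]
width: 19.3
```

Run:
```python
from h import *
o=readout.get_obs(); print(o['t'],o['ee_pos'],o['width'],o['ft_force'],o['moment'])
```

```text
17.8667 [ 466.30496151 -290.56821956   22.37923118] 19.253933418098967 [-2.44968271  0.58095903 12.92565187] [ 0.19439343  0.40605327 -0.03671612]
```

>>> carry_out --rows '[[[0, 0, 0], [0, 0, 0], 0.74], [[0, 0, 0], [0, 0, 0], 0.7], [[0, 0, 0], [0, 0, 0], 0.6], [[0, 0, 0], [0, 0, 0], 0.4], [[0, 0, 0], [0, 0, 0], 0.3], [[0, 0, 0], [0, 0, 0], 0.3], [[0, 0, 0], [0, 0, 0], 0.3]]'

```text
t: 18.45
ee_pos: [465.6, -290.3, 21.3]
orientation: [-2.666, -1.662, 0.0]
ft_force: [-0.0, -0.5, -0.1]
width: 56.0
```

Run:
```python
from h import *
o,im=shot('wrist','w15'); print(o['t'],o['ee_pos'],o['width'],o['ft_force'],o['moment'])
```

```text
18.45 [ 465.61039385 -290.26401105   21.27290087] 56.03420608823773 [-0.02918193 -0.54657512 -0.07349885] [0.02925846 0.01541754 0.01748295]
```

View pics/w15.png

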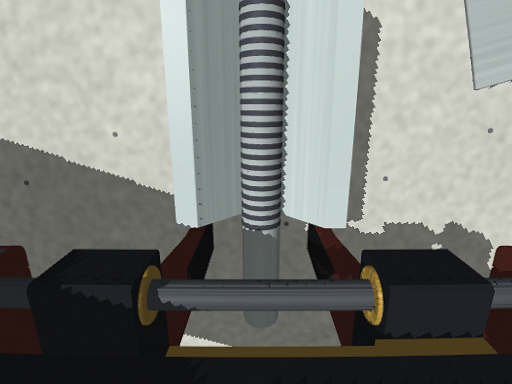

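Released and the rod lies in the groove. Lift straight up, then back off to check it.

>>> carry_out --rows '[[[0, 0, -0.02], [0, 0, 0], 0.3], [[0, 0, -0.03], [0, 0, 0], 0.3], [[0, 0, -0.04], [0, 0, 0], 0.3], [[0, 0, -0.04], [0, 0, 0], 0.3], [[0, 0, -0.04], [0, 0, 0], 0.3], [[-0.02, 0, -0.02], [0, 0, 0], 0.3], [[-0.02, 0, 0], [0, 0, 0], 0.3], [[0, 0, 0], [0, 0, 0], 0.3], [[0, 0, 0], [0, 0, 0], 0.3]]'

```text
t: 19.25
ee_pos: [447.6, -326.5, 211.6]
orientation: [2.667, 1.659, 0.0]
ft_force: [-0.3, 0.3, -0.8]
width: 61.6
```

Run:
```python
from h import *
o,im=shot('wrist','w16'); print(o['t'],o['ee_pos'],o['ft_force'])
_,s=shot('side','d16')
cv2.imwrite('pics/d16c.png',cv2.resize(s[110:210,260:360],None,fx=6,fy=6,interpolation=cv2.INTER_CUBIC))
cv2.imwrite('pics/w16c.png',cv2.resize(im[0:230,180:340],None,fx=2.6,fy=2.6,interpolation=cv2.INTER_CUBIC))
```

```text
19.25 [ 447.59535146 -326.53112599  211.55115676] [-0.29951794  0.26891603 -0.78391898]
```

View pics/w16c.png

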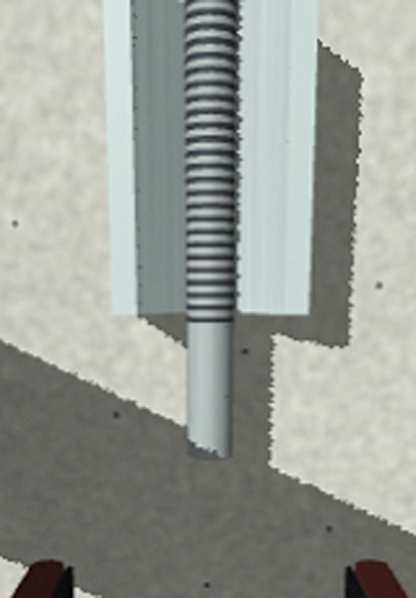

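View pics/d16c.png

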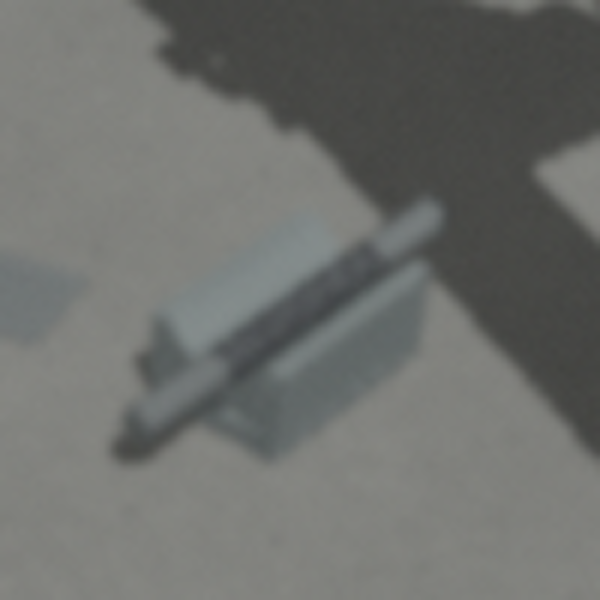

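Run:
```python
from h import *
o,im=load('w16')
C=np.array([500.9,-221.75]);Y=np.array([np.sin(.454),np.cos(.454)]);X=np.array([Y[1],-Y[0]])
f=lambda x,y,z:onz('wrist',(x/2.6+180-.3,y/2.6-.3),z,o)[:2]
v=lambda p:np.round([(p-C)@X,(p-C)@Y],1)
print('wire end',v(f(210,321,48)),'rod end',v(f(210,460,41)),'rod far',v(f((185+235)/2,30,38)),'rod near',v(f((188+234)/2,380,38)))
print('block near end',v(f(112,315,54)),v(f(309,315,54)),'far left',v(f(105,20,54)),v(f(318,20,54)))
print('diam',np.linalg.norm(f(185,30,38)-f(236,30,38)),np.linalg.norm(f(188,380,38)-f(232,380,38)))
```

```text
wire end [ -0.4 -63. ] rod end [  -0.6 -124. ] rod far [ 0.1 48.9] rod near [ -0.1 -88.8]
block near end [-40.3 -60.1] [ 39.9 -60.4] far left [-39.2  48. ] [40.3 47.7]
diam 20.03283480724862 19.204913161729696
```

```bash
python3 -c "
from workcell import readout,close_job
o=readout.get_obs();print(o['t'],o['ft_force'],abs(o['qvel']).max());print(close_job())"
```

```text
19.35 [0.49371569 0.35751307 0.11192758] 0.010197057773836279
the job is handed in; nothing more can be done
None
```

The rod now lies in the V-block, released, and I handed the job in at 19.4 s of the 51 s allowed. `close_job` reports no verdict, so the checks below are my own.

- **Rolling out:** I guided the rod out of the clips with a finger on each side of its middle. It skewed on the way because its left end came out late, so I turned the tool slightly to square it. In the trough it lay about 1.5 mm off centre along its length, and I let go of it there.
- **Lifting and placing:** I gripped the smooth end about 77 mm from the rod's centre and lifted it clear. The free end drooped by roughly 15°. I lowered it slowly so that the drooping end met the groove first and the rod levelled as it seated. The last contact force was about 13 N, before I opened the fingers.
- **Last check:** From the wrist camera, the rod's centre is about 0.2 mm off sideways and 3.5 mm off along the groove. Its axis is within about 0.005 rad of the groove.
- **Height:** I did not measure this directly. The apparent diameter came out at 19–20 mm at seat height, and the side view shows the rod lying along the groove.
- **Bystanders:** I kept clear of the jar, the tape core and the spatula and saw no contact, but did not measure them again at the end. The arm stands clear of everything.

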